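# Set the guide rail of a pack lane to a drink carton with the handwheel

## Task

Set the lane's guide to the orange pack: slide the pack along the deck, without lifting it, until it stands between the two rails at their red marks, then wind the handwheel clockwise until the green rail pinches the pack against the white fence and you feel the stop. Then back the wheel off a quarter turn to leave running clearance, and leave the pack standing there square in the lane. Leave the other packs, cups and bottles where they are.

Things in the scene. Friction and masses are not known exactly. Their poses are not given: they have to be found in the camera images.
- lane: Fixed aluminium deck, lane x -120 to +105 mm, lane y -295 to +60 mm, flat top 30 mm above the table. Origin at table level under the middle of the rails. Packs travel along +y from the in-feed (-y) to the rails; +x points from the green guide to the white fence. A blue gearbox (100 x 100 mm, 55 mm high, centred at x -20, y +155) beyond the +y end carries the handwheel.
- fence: Fixed white rail along in-feed and lane (fence y -270 to +60 mm), 10 mm thick, from 6 to 40 mm above the deck, red mark at y = 0. Origin at deck level on its inner face (which looks to -x, towards the pack), abreast of the red mark; axes parallel to the lane's. It is bolted at lane x 30 to 60 mm.
- guide: Green moving rail opposite the fence, 110 mm long (y -55 to +55 mm), 10 mm thick, 6 to 40 mm above the deck, steel carriage to 40 mm behind its face. Slides along lane x only, driven by the handwheel: 30 mm towards the fence per clockwise turn (from above). At the start its face is at lane x -83 to -57 mm. Origin at deck level, middle of its inner face.
- guide_face (a point): Point on the middle of the guide's inner face plane (at the red mark), 40 mm above the deck.
- wheel: Black handwheel lying flat, 174 mm across, vertical axis; rim inner radius 73 mm, three spokes 12 mm wide, 10 mm thick, 120 degrees apart, hub radius 18 mm, 24 mm high. Below it is 45 mm of free space round a 12 mm radius stem, so fingers put down between spokes can push it. Origin on the axis at mid-thickness, 105 mm above the table. Friction about 0.1 N m; stays where left; 0.9 to 2.8 turns to the hard stop.
- wheel_hub (a point): Centre of the top of the hub, 12 mm above the wheel's mid-plane.
- red_spoke (a point): Point on the top of the one red spoke (the others are steel), 60 mm from the wheel's axis, 5 mm above its mid-plane; it shows the wheel's angle.
- pack: Orange drink carton with a white band, square 60 x 60 mm, 75 mm high, about 0.22 kg, standing loose on the in-feed part of the deck, some way from the fence and turned a little. Origin at the centre of its underside.
- blue_pack: Blue carton 50 x 50 x 72 mm on the end of the in-feed, behind the orange one; leave it alone. Origin at the centre of its underside.
- brown_pack: Brown carton 52 x 52 x 90 mm on the table by the lane; leave it alone. Origin at the centre of its underside.
- cup1: Dark tasting cup with a white lid, 56 mm across, 46 mm high, on the table by the lane; leave it alone. Origin at the centre of its underside.
- cup2: Another tasting cup like cup1; leave it alone.
- cup3: Another tasting cup like cup1; leave it alone.
- bottle1: Amber bottle 56 mm across, 140 mm high, beyond the lane; leave it alone. Origin at the centre of its underside.
- bottle2: White jar 60 mm across, 90 mm high, on the table by the in-feed; leave it alone. Origin at the centre of its underside.
Not all that is in view belongs to the job. Several things have the shape of the pack; the one meant has the colours described above.

How it is judged:
By the outcome, as a careful person would: the job done as asked, in the order asked, and still so for the second after the job is handed in, with the robot touching nothing.
It also fails if it takes over 72 s, if anything falls off the work surface, if the arm or the gripper's body presses on something with over 40 N, if the wrist force passes 120 N, or if a joint passes its speed limit or range.

## Robot

A 6-joint arm with a two-finger parallel gripper is mounted at the origin on the work surface. World frame = base frame: x ahead of the robot, y to its left, z up, the work surface at z = 0. Lengths are in m, angles in rad, forces in N, time in s.
With the tool pointing down it reaches from about 0.3 to 0.875 m from the base axis. Payload 6.4 kg.
Tool frame: the origin (TCP) lies midway between the tips of the shut fingers; the grasp point (between the pads) lies 19 mm behind it (ctrl.pinch_z is the distance from the TCP to the grasp point, in m); z points along the fingers, y is the line along which they close (so a half turn about z gives the same grasp; the last joint's range is limited). The gripper opens to 85 mm and grips with 20 to 120 N. Pads are 22 mm wide; open, the fingers measure 114 mm over their backs; the gripper's body (76 mm by 85 mm) begins 54 mm behind the grasp point. The pads swing forward as they close: fully open they stand 13 mm farther back than shut.
Start: joints at [-1.369, 0.181, 1.607, -0, 1.354, -0.206], TCP at [0.228, -0.528, 0.231] pointing down, gripper open.
Joint ranges: [-2.99, 2.99], [-0.89, 2.07], [0.3, 2.58], [-1.14, 4.28], [0, 2.63], [-3.12, 3.12]. Speed limits (rad/s): [2.57, 2.57, 3.01, 3.14, 3.14, 3.14].

## Interface

Orientations are given as a unit quaternion [w, x, y, z].
In Python, from bench import ctrl gives the robot as it stands.
- The arm moves only by the tool apply_moves, never from a script. Its argument "moves" is a list of rows, each an object with "jaw": the opening, from 0 (shut) to 1 (fully open); "offset": the shift along the tool's x, y, z in mm, a list of three; "rot": the turn, a rotation vector about the tool's x, y, z in degrees, a list of three. In form: [{"jaw": jaw, "offset": [dx, dy, dz], "rot": [ax, ay, az]}, ...]. A call has exactly 5 rows; each row shifts and turns the commanded pose from where the row before left it, along the tool's axes as they then stand; what a row does not reach is not made up. A row lasts 1/8 s, in which the tool goes at most 62.5 mm and 10.7 degrees, less where a joint would pass 70% of its speed; a pose out of reach is approached as far as the arm can. A call is refused whole if a number of a shift passes 62.5 or a number of a turn 10.7, either way. A call with a gripper value outside its range is refused whole. The fingers move at their own pace and stop on an object; the grip force is fixed at half the most. Time passes only in rows, so rows that do not move let the fingers close, or fill a call up. It gives the time, the measured TCP pose, the force, the opening and the grip force at its end, in the units of the state.
- ctrl.get_obs(): the state, without advancing time (a new reading comes with each control period).
- ctrl.camera(name): name is "scene" or "top" or "wrist"; returns (picture, depth): 420x560x3 uint8, red, green, blue; 420x560 float32, m along the optical axis (not along the pixel's ray), 0 where there is no reading.
- ctrl.camera_params(name): a dict with "K" (3x3 intrinsics, pixels), "cam_to_world" (4x4, takes a point from camera to world coordinates); the wrist camera has in their place "mount" (4x4, takes a point from camera to tool coordinates, whose origin is the TCP and whose axes are the flange's). Camera axes: x right, y down, z forward; pixel columns grow to the right and rows downward; lengths in m; the calibration is good to about 2 mm. A picture is of the moment at which its call begins: read the wrist's pose just before it. camera_params takes no time and is no camera call.
- ctrl.hand_in(): hands the job in; it is judged then, once.
Trained networks look in the newest picture that a camera, given by its name, has taken for a name from the list of things; names that differ only in an ending like _2 or _b are one class to them, and where a whole thing is asked for, a point or a joint stands for the part that bears it (a point fixed in the world has none). Each returns a list of dicts, best first, with "score" (0 to 1); they miss things now and then, are a little off and sometimes report something else, mostly with a low value. They report only what shows in the picture. A call takes as long as a camera call. They do not tell look-alikes from the thing itself.
- ctrl.outline_of(camera, target): "region" (420x560 bool, what is visible of it) and "position" ([column, row] in pixels, amid what is visible of it).
The state is a dict: "time_s": time; "q": joint angles; "dq": joint speeds; "joint_efforts": joint torques, N m; "eef_pos": TCP position; "eef_rot": TCP orientation; "wrist_force": force on the tool from outside, world axes, zero at the start; "torque": the same for the moment, N m; "opening": opening from 0.0 (shut) to 1.0 (fully open); "grasp_force": force on a finger pad.
Only numpy, scipy, OpenCV 4.12 (cv2) and the standard library are available. Lean on these libraries where they do the work, as an engineer would, in place of code of your own. Each camera call takes 0.05 s, during which the arm holds its last target. There are 200 camera calls.

## Working session

There is one attempt and no reset: what is moved stays moved. The work goes in short steps, Python scripts to look and compute and a tool call to move; the robot and the scene stay as the last step left them, time stands still between calls to the robot, and variables do not carry over. Pictures are saved under pics/ and viewed, at most 10 in all, crops included, and the job is handed in when it is done.

Besides the shell and the picture viewer there is one more tool, called after "Emit:" as name(argument=value, ...), one argument or row to a line, values as JSON. apply_moves: Moves the arm, as the interface text tells. Its arguments: {"type":"object","properties":{"moves":{"type":"array"}},"required":["moves"]}

```bash
mkdir -p pics
cat > h.py <<'E'
import numpy as np,cv2
from bench import ctrl
def shot(n,save=None):
    p,d=ctrl.camera(n)
    if save: cv2.imwrite('pics/'+save,p[:,:,::-1])
    return p,d
def pts(n,d,m):
    P=ctrl.camera_params(n);K=np.array(P['K']);T=np.array(P['cam_to_world'])
    v,u=np.nonzero(m&(d>0));z=d[v,u]
    c=np.stack([(u-K[0,2])*z/K[0,0],(v-K[1,2])*z/K[1,1],z,np.ones_like(z)])
    return (T@c)[:3].T
E
python3 - <<'E'
from h import *
np.set_printoptions(precision=4,suppress=True)
o=ctrl.get_obs();print(o['eef_pos'],o['eef_rot'],o['opening'],o['wrist_force'])
for c in ['scene','top']:
    p,d=shot(c,c+'1.png')
    for t in ['pack','fence','guide','wheel','wheel_hub','red_spoke','lane','blue_pack','guide_face']:
        for r in ctrl.outline_of(c,t)[:2]:
            m=np.array(r['region'])
            P=pts(c,d,m)
            print(c,t,round(r['score'],2),np.round(r['position']),np.median(P,0) if len(P) else '',P.min(0) if len(P) else '',P.max(0) if len(P) else '')
E
```

```text
[ 0.228  -0.5273  0.2304] [-0.0009  0.9793  0.2025  0.    ] 0.9988319532811133 [-0.3109 -0.7015  0.1165]
scene pack 0.94 [171. 331.] [ 0.6728 -0.3591  0.0676] [ 0.5406 -0.3862 -0.0004] [ 0.6786 -0.2999  0.0791]
scene pack 0.85 [161. 211.] [ 0.321  -0.2155  0.057 ] [ 0.1352 -0.2462 -0.0004] [ 0.3372 -0.1382  0.0793]
scene fence 0.6 [305. 260.] [ 0.6627 -0.0769  0.0594] [ 0.5844 -0.1972  0.0292] [0.6998 0.123  0.0737]
scene guide 0.87 [295. 204.] [0.4951 0.036  0.0584] [ 0.3963 -0.017   0.0022] [0.5087 0.1232 0.0736]
scene guide 0.21 [339. 285.] [ 0.7635 -0.0851  0.0766] [ 0.6412 -0.1021 -0.0009] [0.7808 0.0459 0.143 ]
scene wheel 0.77 [358. 167.] [0.529  0.1968 0.1107] [ 0.3022  0.1147 -0.0004] [0.6093 0.4352 0.1205]
scene wheel_hub 0.86 [354. 165.] [0.5276 0.1968 0.1106] [ 0.282   0.1147 -0.0012] [0.6093 0.4688 0.1205]
scene red_spoke 0.88 [356. 167.] [0.5283 0.1963 0.1107] [ 0.2838  0.1147 -0.0014] [0.6093 0.4688 0.1205]
scene lane 0.66 [305. 246.] [ 0.5916 -0.0263  0.0313] [ 0.2792 -0.2574 -0.002 ] [0.7591 0.45   0.1417]
scene blue_pack 0.71 [357. 164.] [0.5286 0.1943 0.1108] [ 0.3
[... 1180 characters left out ...]
ub 0.44 [252. 264.] [0.3995 0.0291 0.0472] [0.3738 0.003  0.0427] [0.4253 0.0553 0.0516]
top red_spoke 0.93 [177. 221.] [0.5165 0.2052 0.1112] [ 0.4375  0.1185 -0.004 ] [0.6345 0.3292 0.1236]
top lane 0.69 [257. 208.] [0.5586 0.009  0.032 ] [ 0.4375 -0.262  -0.0033] [0.7391 0.3026 0.1236]
top lane 0.57 [160. 163.] [0.677  0.2683 0.0467] [0.6512 0.2432 0.0035] [0.707  0.2964 0.0524]
top blue_pack 0.76 [334. 181.] [ 0.6051 -0.195   0.1021] [ 0.5814 -0.2384  0.0027] [ 0.6552 -0.1694  0.1077]
top guide_face 0.79 [248. 232.] [0.4829 0.0324 0.0506] [ 0.4566 -0.0143  0.0279] [0.5112 0.0864 0.0752]
top guide_face 0.7 [259. 206.] [0.5582 0.0112 0.0319] [ 0.4375 -0.262  -0.0039] [0.7433 0.3289 0.1236]
```

View pics/top1.png

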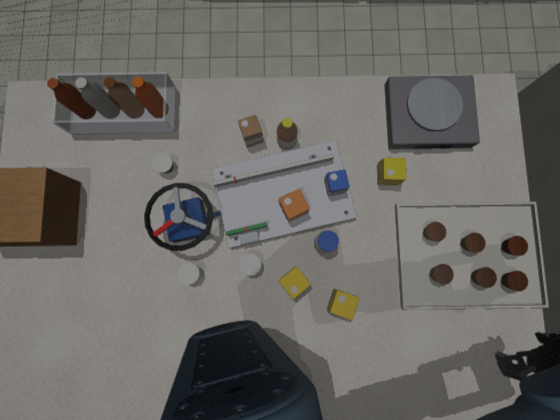

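View pics/scene1.png

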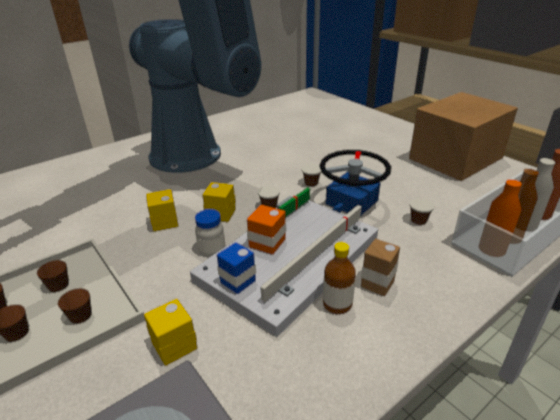

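The top view shows the orange pack at (293,205), the fence from (222,182) to (330,155), the green guide at (247,229), and the wheel at (178,216) with its red spoke towards (160,230). The blue pack is at (338,181). Next I'll work out the geometry.

```bash
cat > geo.py <<'E'
from h import *
np.set_printoptions(precision=4,suppress=True)
def rect(P):
    (c,s,a)=cv2.minAreaRect((P[:,:2]*1000).astype(np.float32));return np.round(c,1),np.round(s,1),round(a,1)
def hsv(p): return cv2.cvtColor(p,cv2.COLOR_RGB2HSV).astype(int)
E
python3 - <<'E'
from geo import *
p,d=shot('top');h=hsv(p);P=pts('top',d,np.ones(d.shape,bool)&(d>0));m=(d>0);H=h[m]
hue,s,v=H.T;x,y,z=P.T
inlane=(x>.4)&(x<.8)&(y>-.3)&(y<.15)
k=inlane&(z>.095)&(z<.112)&(y<-.03)&(y>-.13);print('pack top',rect(P[k]),z[k].mean(),k.sum())
k=inlane&(z>.09)&(z<.112)&(y<-.16)&(y>-.25)&(x<.66);print('blue top',rect(P[k]),k.sum())
k=inlane&(hue>45)&(hue<85)&(s>110)&(z>.06);print('guide',rect(P[k]),k.sum(),z[k].mean())
k=inlane&(x>.59)&(z>.06)&(z<.08)&(s<80)&(y>-.21);print('fence',rect(P[k]),k.sum(),z[k].mean())
red=((hue<6)|(hue>174))&(s>140)
k=(z>.103)&(z<.115)&(x>.42)&(x<.63)&(y>.1)&(y<.31);c,r=cv2.minEnclosingCircle((P[k][:,:2]*1000).astype(np.float32));print('wheel',c,r)
k2=k&red;print('red',P[k2].mean(0),k2.sum(),rect(P[k2]))
k=(z>.113)&(z<.13)&(x>.42)&(x<.63)&(y>.1)&(y<.31);print('hub',P[k].mean(0),k.sum(),rect(P[k]))
k=red&inlane&(z>.05)&((x>.6)|(x<.53))&(y>-.02);
for q in P[k]:print(q)
k=inlane&(z>.024)&(z<.036);print('deck',rect(P[k]))
E
```

```text
pack top (array([640., -73.]), array([253.6,  69.6]), 7.6) 0.10522322402965556 706
blue top (array([ 534.9, -192.9]), array([ 56.2, 205.2]), 86.4) 592
guide (array([493. ,  38.5]), array([  7.8, 103.8]), 13.5) 94 0.07084801957958055
fence (array([669.2, -36.9]), array([308.7, 168.1]), 81.3) 674 0.06977796934744353
wheel (521.7175903320312, 203.7099151611328) 86.73155975341797
red [0.4924 0.2414 0.1108] 110 (array([492.7, 241.7]), array([12.4, 56.3]), 36.6)
hub [0.5211 0.2032 0.1154] 486 (array([521.4, 202.8]), array([165.5, 163. ]), 89.3)
[0.6297 0.0694 0.0696]
[0.627  0.0694 0.0697]
[0.6244 0.0668 0.0691]
[0.4965 0.0374 0.0712]
[0.4937 0.0398 0.0733]
[0.4939 0.0374 0.0716]
[0.4913 0.04   0.0715]
[0.4913 0.0374 0.0711]
[0.4885 0.0373 0.0729]
deck (array([587.5, -54. ]), array([405.7, 313.6]), 88.9)
```

Run:
```python
from geo import *
p,d=shot('top');P=pts('top',d,d>0);H=hsv(p)[d>0];hue,s,v=H.T;x,y,z=P.T
C=np.array([.5215,.2035])
# fence fit
k=(z>.062)&(z<.078)&(s<90)&(y>-.21)&(y<.13)&(abs((x-.577)*np.cos(.2356)+(y-.0575)*np.sin(.2356)-.05)<.02)
q=(P[k][:,:2]*1000).astype(np.float32)
vx,vy,x0,y0=cv2.fitLine(q,cv2.DIST_HUBER,0,.01,.01).ravel();a=np.degrees(np.arctan2(-vx*np.sign(vy),abs(vy)));print('fence ang',a,k.sum(),rect(P[k]),x0,y0)
a=np.radians(a);R=np.array([[np.cos(a),-np.sin(a)],[np.sin(a),np.cos(a)]])
O=C-R@[-.02,.155];L=(P[:,:2]-O)@R
print('O',O);Lf=L[k];print('fence lane x',np.percentile(Lf,[2,10,50,90,98],axis=0)*1000)
def rl(m):
    (c,sz,an)=cv2.minAreaRect((L[m]*1000).astype(np.float32));return c,sz,an,m.sum()
k=(z>.098)&(z<.113)&(L[:,0]<.03)&(L[:,0]>-.13)&(L[:,1]<-.08)&(L[:,1]>-.21);print('pack',rl(k))
k=(z>.098)&(z<.107)&(L[:,1]<-.2)&(L[:,1]>-.33)&(L[:,0]>-.05)&(L[:,0]<.04);print('blue',rl(k))
k=(hue>45)&(hue<85)&(s>110)&(z>.06)&(abs(L[:,0]+.08)<.04)&(abs(L[:,1])<.08);print('guide',rl(k))
```

```text
fence ang 12.718506 531 (array([649. , -33.6]), array([ 11.2, 328. ]), 12.6) 648.2382 -35.043495
O [0.5751 0.0567]
fence lane x [[  46.8706 -262.6072]
 [  47.5007 -234.6506]
 [  51.1121 -105.305 ]
 [  55.9038   27.0555]
 [  56.9865   52.4026]]
pack ((-55.464508056640625, -132.73593139648438), (60.199928283691406, 58.95012664794922), 12.454669952392578, np.int64(561))
blue ((-22.01230812072754, -257.0477600097656), (50.0220832824707, 50.656166076660156), 88.53822326660156, np.int64(370))
guide ((-85.11902618408203, 0.4210205078125), (103.81963348388672, 7.69450569152832), 89.26911163330078, np.int64(97))
```

Emit:
apply_moves(
  moves=[
    {"jaw":1,"offset":[47,-28,0],"rot":[0,0,0]},
    {"jaw":1,"offset":[47,-28,0],"rot":[0,0,0]},
    {"jaw":1,"offset":[47,-28,0],"rot":[0,0,0]},
    {"jaw":1,"offset":[47,-28,0],"rot":[0,0,0]},
    {"jaw":1,"offset":[47,-28,0],"rot":[0,0,0]},
  ],
)

```text
time_s: 1.72
eef_pos: [0.3891, -0.3047, 0.2315]
eef_rot: [0.0, 0.979, 0.202, 0.0]
wrist_force: [0.2, -0.1, 0.2]
opening: 0.998
grasp_force: 0.0
```

Emit:
apply_moves(
  moves=[
    {"jaw":1,"offset":[47,-28,0],"rot":[0,0,-1.8]},
    {"jaw":1,"offset":[47,-28,0],"rot":[0,0,0]},
    {"jaw":1,"offset":[47,-28,0],"rot":[0,0,0]},
    {"jaw":1,"offset":[47,-28,0],"rot":[0,0,0]},
    {"jaw":1,"offset":[40,-24,0],"rot":[0,0,0]},
  ],
)

```text
time_s: 2.35
eef_pos: [0.5392, -0.0852, 0.2315]
eef_rot: [0.0, 0.976, 0.218, 0.0]
wrist_force: [-0.6, -0.6, 0.0]
opening: 0.998
grasp_force: 0.0
```

```bash
cat >> geo.py <<'E'
from scipy.spatial.transform import Rotation as Ro
A=np.radians(12.7);RL=np.array([[np.cos(A),-np.sin(A)],[np.sin(A),np.cos(A)]]);O=np.array([.5751,.0567])
def go(lx,ly,z,yaw):
    "lane mm target, tcp z mm, yaw deg of tool x in world -> needed tool-frame shift and z turn"
    o=ctrl.get_obs();q=np.array(o['eef_rot']);r=Ro.from_quat(np.roll(q,-1));M=r.as_matrix();p=np.array(o['eef_pos'])
    t=np.r_[O+RL@[lx/1e3,ly/1e3],z/1e3]
    psi=np.degrees(np.arctan2(M[1,0],M[0,0]))
    print('t',o['time_s'],'lane',(p[:2]-O)@RL*1000,'z',p[2]*1000,'yaw',psi,'tilt',M[:,2],'F',np.round(o['wrist_force'],1),'open',round(o['opening'],3),'gf',round(o['grasp_force'],1))
    print('shift',M.T@(t-p)*1000,'rotz',-(yaw-psi),'q6',o['q'][5])
E
python3 - <<'E'
from geo import *
go(-55.5,-132.7,66,25.2)
q=ctrl.get_obs();M=Ro.from_quat(np.roll(q['eef_rot'],-1)).as_matrix();p=np.array(q['eef_pos'])
im,d=shot('wrist','w1.png')
C=ctrl.camera_params('wrist');K=np.array(C['K']);T=np.array(C['mount'])
v,u=np.nonzero(d>0);zz=d[v,u];c=np.stack([(u-K[0,2])*zz/K[0,0],(v-K[1,2])*zz/K[1,1],zz,np.ones_like(zz)])
W=(M@(T@c)[:3]).T+p
L=(W[:,:2]-O)@RL*1000;z=W[:,2]
k=(z>.098)&(z<.113)&(abs(L[:,0]+55)<60)&(abs(L[:,1]+133)<55)
print(k.sum(),cv2.minAreaRect(L[k].astype(np.float32)),np.median(z[k]))
E
```

```text
t 2.35 lane [ -66.2501 -130.5205] z 231.50503434909052 yaw 25.2105570581213 tilt [ 0.0006 -0.0001 -1.    ] F [-0.6 -0.6  0. ] open 0.998 gf 0.0
shift [  9.9474   4.3977 165.5111] rotz 0.010557058121300145 q6 0.7564848330317543
4330 ((-55.435279846191406, -134.91708374023438), (59.427425384521484, 60.07895278930664), 12.627418518066406) 0.10465276126054485
```

Emit:
apply_moves(
  moves=[
    {"jaw":1,"offset":[9.7,5.5,30],"rot":[0,0,0]},
    {"jaw":1,"offset":[0,0,45],"rot":[0,0,0]},
    {"jaw":1,"offset":[0,0,45],"rot":[0,0,0]},
    {"jaw":1,"offset":[0,0,35],"rot":[0,0,0]},
    {"jaw":1,"offset":[0,0,18],"rot":[0,0,0]},
  ],
)

```text
time_s: 3.02
eef_pos: [0.5481, -0.0875, 0.0563]
eef_rot: [-0.001, 0.976, 0.218, -0.001]
wrist_force: [0.3, 0.3, -0.1]
opening: 1.003
grasp_force: 0.0
```

Emit:
apply_moves(
  moves=[
    {"jaw":0.66,"offset":[0,0,0],"rot":[0,0,0]},
    {"jaw":0.66,"offset":[0,0,0],"rot":[0,0,0]},
    {"jaw":0.66,"offset":[0,0,0],"rot":[0,0,0]},
    {"jaw":0.66,"offset":[0,0,0],"rot":[0,0,0]},
    {"jaw":0.66,"offset":[0,0,0],"rot":[0,0,0]},
  ],
)

```text
time_s: 3.65
eef_pos: [0.55, -0.0882, 0.0594]
eef_rot: [0.0, 0.976, 0.218, 0.001]
wrist_force: [-0.3, -0.6, 4.7]
opening: 0.696
grasp_force: 66.2
```

```bash
python3 -c "
from geo import *
go(14,-70,58,12.7)"
```

```text
t 3.65 lane [ -56.2902 -135.8301] z 59.386623375280664 yaw 25.166222427146256 tilt [ 0.0016 -0.0006 -1.    ] F [-0.3 -0.6  4.7] open 0.696 gf 66.2
shift [ 82.8415 -49.1067   1.4304] rotz 12.466222427146256 q6 0.7594409551702238
```

Emit:
apply_moves(
  moves=[
    {"jaw":0.66,"offset":[0,0,0],"rot":[0,0,6.2]},
    {"jaw":0.66,"offset":[0,0,0],"rot":[0,0,6.2]},
    {"jaw":0.66,"offset":[20,-18,0],"rot":[0,0,0]},
    {"jaw":0.66,"offset":[25,-24,0],"rot":[0,0,0]},
    {"jaw":0.66,"offset":[21,-24,0],"rot":[0,0,0]},
  ],
)

```text
time_s: 4.28
eef_pos: [0.6003, -0.0095, 0.0594]
eef_rot: [0.001, 0.994, 0.111, 0.001]
wrist_force: [-2.4, -3.8, 4.9]
opening: 0.692
grasp_force: 66.1
```

```bash
python3 -c "
from geo import *
go(14,0,59,12.7)"
```

```text
t 4.275 lane [ 10.0856 -70.0967] z 59.4054768424389 yaw 12.747096337014117 tilt [ 0.0015 -0.002  -1.    ] F [-2.4 -3.8  4.9] open 0.692 gf 66.1
shift [  3.9716 -70.0942   0.252 ] rotz 0.04709633701411775 q6 1.13688010145397
```

Emit:
apply_moves(
  moves=[
    {"jaw":0.66,"offset":[0,-18,0],"rot":[0,0,0]},
    {"jaw":0.66,"offset":[0,-22,0],"rot":[0,0,0]},
    {"jaw":0.66,"offset":[0,-16,0],"rot":[0,0,0]},
    {"jaw":0.66,"offset":[0,-8,0],"rot":[0,0,0]},
    {"jaw":0.66,"offset":[0,0,0],"rot":[0,0,0]},
  ],
)

```text
time_s: 4.9
eef_pos: [0.585, 0.054, 0.0594]
eef_rot: [0.0, 0.994, 0.111, 0.001]
wrist_force: [-0.2, 2.1, 6.1]
opening: 0.7
grasp_force: 66.5
```

```bash
cat > look.py <<'E'
from geo import *
import sys
p,d=shot('top',sys.argv[1]);P=pts('top',d,d>0);H=hsv(p)[d>0];hue,s,v=H.T;z=P[:,2];L=(P[:,:2]-O)@RL*1000
def rl(n,m): print(n,m.sum(),cv2.minAreaRect(L[m].astype(np.float32)) if m.sum()>5 else '')
rl('pack',(z>.098)&(z<.113)&(abs(L[:,0]-10)<45)&(abs(L[:,1])<50)&(hue<20)&(s>120))
rl('guide',(hue>45)&(hue<85)&(s>110)&(z>.06)&(abs(L[:,0]+45)<60)&(abs(L[:,1])<80))
rl('blue',(z>.098)&(z<.107)&(L[:,1]<-200)&(L[:,1]>-330)&(L[:,0]>-50)&(L[:,0]<40))
k=((hue<6)|(hue>174))&(s>140)&(z>.103)&(z<.115)&(np.hypot(L[:,0]+20,L[:,1]-155)<80)
if k.sum(): m=L[k].mean(0)-[-20,155];print('red spoke',k.sum(),m,'lane ang',np.degrees(np.arctan2(m[1],m[0])))
E
python3 look.py t2.png;python3 -c "
from geo import *
go(14,0,59,12.7)"
```

```text
pack 12 ((-15.076719284057617, -2.9623851776123047), (58.758113861083984, 10.193751335144043), 82.09722137451172)
guide 10 ((-83.65148162841797, -18.269451141357422), (3.3306589126586914, 19.583921432495117), 4.252139568328857)
blue 375 ((-21.689716339111328, -256.8616027832031), (50.130760192871094, 50.41909408569336), 87.37535095214844)
red spoke 17 [-28.8252  65.6682] lane ang 113.69921996819622
t 4.95 lane [ 9.0181 -4.8422] z 59.39100756373729 yaw 12.787095709427556 tilt [ 0.0016  0.0004 -1.    ] F [-0.2  2.3  7.8] open 0.695 gf 66.5
shift [ 4.9886 -4.8346  0.3996] rotz 0.0870957094275564 q6 1.2370294691160342
```

Emit:
apply_moves(
  moves=[
    {"jaw":0.66,"offset":[2.3,-2.4,0],"rot":[0,0,0]},
    {"jaw":0.66,"offset":[2.3,-2.4,0],"rot":[0,0,0]},
    {"jaw":0.66,"offset":[0,0,0],"rot":[0,0,0]},
    {"jaw":0.66,"offset":[0,0,0],"rot":[0,0,0]},
    {"jaw":0.66,"offset":[0,0,0],"rot":[0,0,0]},
  ],
)

```text
time_s: 5.58
eef_pos: [0.5878, 0.0581, 0.0594]
eef_rot: [0.001, 0.994, 0.111, -0.0]
wrist_force: [-3.2, -4.9, 9.5]
opening: 0.695
grasp_force: 66.8
```

Emit:
apply_moves(
  moves=[
    {"jaw":1,"offset":[0,0,0],"rot":[0,0,0]},
    {"jaw":1,"offset":[0,0,0],"rot":[0,0,0]},
    {"jaw":1,"offset":[0,0,0],"rot":[0,0,0]},
    {"jaw":1,"offset":[0,0,0],"rot":[0,0,0]},
    {"jaw":1,"offset":[0,0,-8],"rot":[0,0,0]},
  ],
)

```text
time_s: 6.2
eef_pos: [0.5877, 0.0593, 0.0658]
eef_rot: [-0.0, 0.994, 0.111, -0.001]
wrist_force: [-0.0, -0.4, -0.1]
opening: 0.999
grasp_force: 0.0
```

Emit:
apply_moves(
  moves=[
    {"jaw":1,"offset":[0,0,-25],"rot":[0,0,0]},
    {"jaw":1,"offset":[0,0,-35],"rot":[0,0,0]},
    {"jaw":1,"offset":[0,0,-40],"rot":[0,0,0]},
    {"jaw":0,"offset":[0,0,-40],"rot":[0,0,0]},
    {"jaw":0,"offset":[0,-40,0],"rot":[0,0,0]},
  ],
)

```text
time_s: 6.82
eef_pos: [0.5828, 0.0966, 0.2115]
eef_rot: [0.001, 0.994, 0.109, 0.004]
wrist_force: [0.4, 0.6, -0.6]
opening: 0.602
grasp_force: 0.0
```

Emit:
apply_moves(
  moves=[
    {"jaw":0,"offset":[-10,-30,0],"rot":[0,0,0]},
    {"jaw":0,"offset":[-10,-30,0],"rot":[0,0,0]},
    {"jaw":0,"offset":[0,-30,0],"rot":[0,0,0]},
    {"jaw":0,"offset":[0,-20,0],"rot":[0,0,0]},
    {"jaw":0,"offset":[0,0,0],"rot":[0,0,0]},
  ],
)

```text
time_s: 7.45
eef_pos: [0.5356, 0.2021, 0.2066]
eef_rot: [0.0, 0.994, 0.112, 0.0]
wrist_force: [-0.2, -0.1, -0.2]
opening: 0.001
grasp_force: 0.0
```

```bash
python3 look.py t3.png;python3 -c "
from geo import *
go(-20,155,150,12.7);shot('scene','s3.png')"
```

```text
pack 476 ((14.239899635314941, -0.5369110107421875), (59.859100341796875, 58.989925384521484), 0.3452495038509369)
guide 92 ((-84.58724975585938, -0.758544921875), (6.975033283233643, 101.5634536743164), 0.3504696786403656)
blue 369 ((-21.808656692504883, -256.74462890625), (49.644630432128906, 50.35739517211914), 86.8846435546875)
red spoke 105 [-19.9999  43.3313] lane ang 114.77606616513002
t 7.5 lane [ -6.5359 149.5661] z 206.4602127633955 yaw 12.832965486863825 tilt [ 0.0003 -0.0004 -1.    ] F [ 0.  -1.   0.6] open -0.002 gf 0.0
shift [-13.4633  -5.4896  56.455 ] rotz 0.13296548686382614 q6 1.49901946592499
```

View pics/s3.png

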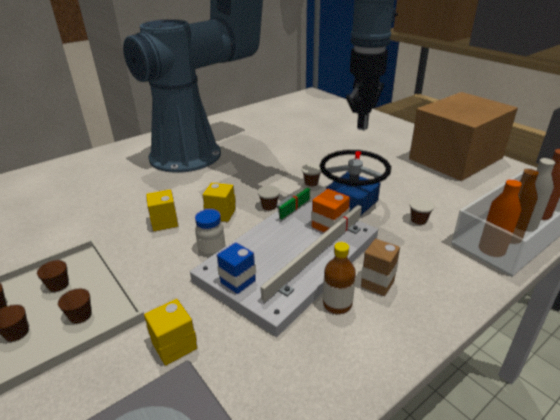

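Run:
```python
import numpy as np
def P(a,r=48): a=np.radians(a);return np.array([r*np.cos(a),-r*np.sin(a)])  # tool axes (x=lane x, y=-lane y)
acc=P(55)
for i in range(15):
    n=P(55-24*(i+1));d=np.round(n-acc,1);acc=acc+d;print(55-24*(i+1),d.tolist())
```

```text
31 [13.6, 14.6]
7 [6.5, 18.9]
-17 [-1.7, 19.9]
-41 [-9.7, 17.4]
-65 [-15.9, 12.0]
-89 [-19.5, 4.5]
-113 [-19.6, -3.8]
-137 [-16.3, -11.4]
-161 [-10.3, -17.2]
-185 [-2.4, -19.8]
-209 [5.8, -19.1]
-233 [13.1, -15.0]
-257 [18.1, -8.5]
-281 [19.9, -0.3]
-305 [18.4, 7.8]
```

Emit:
apply_moves(
  moves=[
    {"jaw":0,"offset":[14.2,-44.6,0],"rot":[0,0,0]},
    {"jaw":0,"offset":[0,0,0],"rot":[0,0,0]},
    {"jaw":0,"offset":[0,0,40],"rot":[0,0,0]},
    {"jaw":0,"offset":[0,0,30],"rot":[0,0,0]},
    {"jaw":0,"offset":[0,0,0],"rot":[0,0,0]},
  ],
)

```text
time_s: 8.18
eef_pos: [0.538, 0.2458, 0.1336]
eef_rot: [0.001, 0.994, 0.111, -0.003]
wrist_force: [-0.3, 0.7, 0.6]
opening: 0.001
grasp_force: 0.0
```

```bash
python3 -c "
from geo import *
go(7.5,194.3,80,12.7);shot('wrist','w4.png')"
```

```text
t 8.175 lane [  5.3525 192.5891] z 133.57502020687616 yaw 12.692547726826824 tilt [-0.0058 -0.0018 -1.    ] F [-0.3  0.7  0.6] open 0.001 gf 0.0
shift [ 2.4716 -1.7385 53.5602] rotz -0.007452273173175428 q6 1.5777081922639842
```

View pics/w4.png

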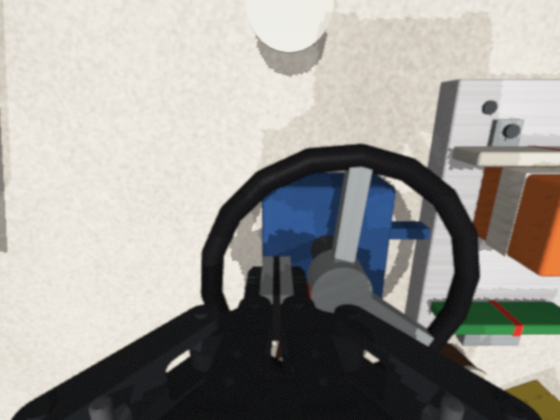

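The shut fingers, at about (275,270), are over the open gap between the hub at (335,275) and the rim, clear of the steel spoke at (355,205). Lowering them now, then winding.

Emit:
apply_moves(
  moves=[
    {"jaw":0,"offset":[2,-1.5,20],"rot":[0,0,0]},
    {"jaw":0,"offset":[0,0,20],"rot":[0,0,0]},
    {"jaw":0,"offset":[0,0,12],"rot":[0,0,0]},
    {"jaw":0,"offset":[0,0,0],"rot":[0,0,0]},
    {"jaw":0,"offset":[13.6,14.6,0],"rot":[0,0,0]},
  ],
)

```text
time_s: 8.85
eef_pos: [0.5578, 0.2387, 0.0845]
eef_rot: [-0.0, 0.994, 0.112, -0.0]
wrist_force: [0.9, 0.3, -0.2]
opening: 0.0
grasp_force: 0.0
```

Emit:
apply_moves(
  moves=[
    {"jaw":0,"offset":[6.5,18.9,0],"rot":[0,0,0]},
    {"jaw":0,"offset":[-1.7,19.9,0],"rot":[0,0,0]},
    {"jaw":0,"offset":[-9.7,17.4,0],"rot":[0,0,0]},
    {"jaw":0,"offset":[-15.9,12.0,0],"rot":[0,0,0]},
    {"jaw":0,"offset":[0,0,0],"rot":[0,0,0]},
  ],
)

```text
time_s: 9.48
eef_pos: [0.5518, 0.1652, 0.0843]
eef_rot: [0.0, 0.994, 0.11, -0.0]
wrist_force: [0.3, 0.3, 0.8]
opening: 0.006
grasp_force: 0.0
```

```bash
cat > wh.py <<'E'
from geo import *
import sys
a=np.radians(float(sys.argv[1]));go(-20+48*np.cos(a),155+48*np.sin(a),80,12.7)
o=ctrl.get_obs();l=(np.array(o['eef_pos'][:2])-O)@RL*1000-[-20,155];f=np.array(o['wrist_force'])[:2]@RL
t=np.array([l[1],-l[0]])/np.hypot(*l);print('r',np.hypot(*l),'ang',np.degrees(np.arctan2(l[1],l[0])),'resist',-f@t,'radial',f@l/np.hypot(*l))
E
python3 wh.py -65; python3 look.py t5.png
```

```text
t 9.475 lane [  1.1147 111.0193] z 84.33188552946949 yaw 12.659154017357775 tilt [-0.0007 -0.0009 -1.    ] F [0.3 0.3 0.8] open 0.006 gf 0.0
shift [-0.8256 -0.4803  4.3323] rotz -0.0408459826422245 q6 1.4357444971267912
r 48.786603499606585 ang -64.35481604267608 resist 0.44339042174814186 radial -0.04761754029255654
pack 477 ((13.94526481628418, -0.8506298065185547), (59.3903923034668, 58.96745681762695), 1.2407623529434204)
guide 64 ((-76.6810531616211, -0.9664649963378906), (103.61053466796875, 7.521081447601318), 88.99580383300781)
blue 374 ((-21.766002655029297, -257.1795959472656), (50.413475036621094, 50.36965560913086), 87.68001556396484)
```

Emit:
apply_moves(
  moves=[
    {"jaw":0,"offset":[-19.5,4.5,2],"rot":[0,0,0]},
    {"jaw":0,"offset":[-19.6,-3.8,0],"rot":[0,0,0]},
    {"jaw":0,"offset":[-16.3,-11.4,0],"rot":[0,0,0]},
    {"jaw":0,"offset":[-10.3,-17.2,0],"rot":[0,0,0]},
    {"jaw":0,"offset":[-2.4,-19.8,0],"rot":[0,0,0]},
  ],
)

```text
time_s: 10.15
eef_pos: [0.4754, 0.1991, 0.0826]
eef_rot: [0.0, 0.994, 0.111, 0.0]
wrist_force: [-0.1, -2.1, -0.2]
opening: -0.001
grasp_force: 0.9
```

Emit:
apply_moves(
  moves=[
    {"jaw":0,"offset":[5.8,-19.1,0],"rot":[0,0,0]},
    {"jaw":0,"offset":[13.1,-15.0,0],"rot":[0,0,0]},
    {"jaw":0,"offset":[18.1,-8.5,0],"rot":[0,0,0]},
    {"jaw":0,"offset":[19.9,-0.3,0],"rot":[0,0,0]},
    {"jaw":0,"offset":[18.4,7.8,0],"rot":[0,0,0]},
  ],
)

```text
time_s: 10.78
eef_pos: [0.5397, 0.251, 0.0813]
eef_rot: [-0.0, 0.994, 0.112, -0.002]
wrist_force: [-2.1, -0.9, 0.9]
opening: -0.0
grasp_force: 1.0
```

```bash
python3 wh.py 55; python3 look.py t6.png
```

```text
t 10.775 lane [  8.2155 197.3298] z 81.34260137386921 yaw 12.871081745441064 tilt [-0.004  -0.0004 -1.    ] F [-2.1 -0.9  0.9] open -0.0 gf 1.0
shift [-0.6875  3.0091  1.3438] rotz 0.17108174544106447 q6 1.5816399654046662
r 50.87166618415829 ang 56.313965333778995 resist 1.5950412085748487 radial -1.622751881220812
pack 480 ((13.993528366088867, -0.5818805694580078), (60.35185241699219, 58.97430419921875), 0.570350706577301)
guide 98 ((-57.906639099121094, -0.4314308166503906), (103.97042083740234, 7.776045322418213), 89.75982666015625)
blue 369 ((-21.984676361083984, -257.0355224609375), (50.361568450927734, 49.706600189208984), 87.63768005371094)
red spoke 113 [-42.0645  20.4743] lane ang 154.04609748229313
```

Emit:
apply_moves(
  moves=[
    {"jaw":0,"offset":[13.6,14.6,0],"rot":[0,0,0]},
    {"jaw":0,"offset":[6.5,18.9,0],"rot":[0,0,0]},
    {"jaw":0,"offset":[-1.7,19.9,0],"rot":[0,0,0]},
    {"jaw":0,"offset":[-9.7,17.4,0],"rot":[0,0,0]},
    {"jaw":0,"offset":[-15.9,12.0,0],"rot":[0,0,0]},
  ],
)

```text
time_s: 11.45
eef_pos: [0.5529, 0.1654, 0.0827]
eef_rot: [0.0, 0.994, 0.111, 0.001]
wrist_force: [1.6, 2.8, 0.6]
opening: -0.001
grasp_force: 1.0
```

Emit:
apply_moves(
  moves=[
    {"jaw":0,"offset":[-19.5,4.5,0],"rot":[0,0,0]},
    {"jaw":0,"offset":[-19.6,-3.8,0],"rot":[0,0,0]},
    {"jaw":0,"offset":[-16.3,-11.4,0],"rot":[0,0,0]},
    {"jaw":0,"offset":[-10.3,-17.2,0],"rot":[0,0,0]},
    {"jaw":0,"offset":[-2.4,-19.8,0],"rot":[0,0,0]},
  ],
)

```text
time_s: 12.08
eef_pos: [0.4751, 0.1981, 0.0826]
eef_rot: [0.001, 0.994, 0.111, 0.0]
wrist_force: [1.2, -1.6, 0.8]
opening: 0.0
grasp_force: 0.8
```

```bash
python3 wh.py 175; python3 look.py t7.png
```

```text
t 12.075 lane [-66.4832 159.9349] z 82.63567960028942 yaw 12.704914384085141 tilt [ 0.0007 -0.001  -1.    ] F [ 1.2 -1.6  0.8] open 0.0 gf 0.8
shift [-1.3353  0.7482  2.636 ] rotz 0.004914384085141776 q6 1.5146118480146673
r 46.744401764119246 ang 173.93992163528537 resist 1.7521612396068662 radial -0.9569383622611517
pack 478 ((14.064104080200195, -0.7533302307128906), (59.4969367980957, 59.00687026977539), 1.0445232391357422)
guide 96 ((-37.03277587890625, 0.647796630859375), (7.983048439025879, 104.38435363769531), 0.39995622634887695)
blue 371 ((-21.991310119628906, -256.95526123046875), (50.519996643066406, 49.66546630859375), 86.58796691894531)
red spoke 109 [ -2.3695 -46.3199] lane ang -92.92843670835015
```

Emit:
apply_moves(
  moves=[
    {"jaw":0,"offset":[5.8,-19.1,0],"rot":[0,0,0]},
    {"jaw":0,"offset":[13.1,-15.0,0],"rot":[0,0,0]},
    {"jaw":0,"offset":[18.1,-8.5,0],"rot":[0,0,0]},
    {"jaw":0,"offset":[19.9,-0.3,0],"rot":[0,0,0]},
    {"jaw":0,"offset":[18.4,7.8,0],"rot":[0,0,0]},
  ],
)

```text
time_s: 12.75
eef_pos: [0.5398, 0.2497, 0.0813]
eef_rot: [0.0, 0.994, 0.112, -0.002]
wrist_force: [-2.6, -0.1, 0.6]
opening: -0.0
grasp_force: 1.0
```

```bash
python3 wh.py 55; python3 look.py t8.png
python3 - <<'E'
import numpy as np
def P(a,r=48): a=np.radians(a);return np.array([r*np.cos(a),-r*np.sin(a)])
acc=P(55)
for i in range(17):
    n=P(55-10*(i+1));d=np.round(n-acc,1);acc=acc+d;print(55-10*(i+1),d.tolist(),end=';')
E
```

```text
t 12.75 lane [  7.9739 196.0853] z 81.32260750227658 yaw 12.844202483925159 tilt [-0.0041 -0.0007 -1.    ] F [-2.6 -0.1  0.6] open -0.0 gf 1.0
shift [-0.4412  1.7652  1.3241] rotz 0.14420248392515944 q6 1.5803478874726855
r 49.704553599028195 ang 55.7501450540391 resist 2.4138163301033226 radial -1.0202910528103457
pack 480 ((13.346177101135254, -0.8778839111328125), (59.867740631103516, 58.84068298339844), 1.3017175197601318)
guide 95 ((-26.851804733276367, -0.019176483154296875), (8.635486602783203, 106.4308090209961), 1.7297581434249878)
blue 374 ((-21.686840057373047, -257.31695556640625), (50.74779510498047, 50.69902801513672), 87.47687530517578)
red spoke 121 [-41.4871  21.2169] lane ang 152.91432834905862
45 [6.4, 5.4];35 [5.4, 6.4];25 [4.2, 7.2];15 [2.8, 7.9];5 [1.5, 8.2];-5 [-0.0, 8.4];-15 [-1.5, 8.2];-25 [-2.8, 7.9];-35 [-4.2, 7.3];-45 [-5.4, 6.4];-55 [-6.4, 5.3];-65 [-7.2, 4.2];-75 [-7.9, 2.9];-85 [-8.2, 1.4];-95 [-8.4, 0.0];-105 [-8.3, -1.4];-115 [-7.8, -2.9];
```

Emit:
apply_moves(
  moves=[
    {"jaw":0,"offset":[6.4,5.4,0],"rot":[0,0,0]},
    {"jaw":0,"offset":[5.4,6.4,0],"rot":[0,0,0]},
    {"jaw":0,"offset":[4.2,7.2,0],"rot":[0,0,0]},
    {"jaw":0,"offset":[2.8,7.9,0],"rot":[0,0,0]},
    {"jaw":0,"offset":[1.5,8.2,0],"rot":[0,0,0]},
  ],
)

```text
time_s: 13.42
eef_pos: [0.5692, 0.2195, 0.0824]
eef_rot: [-0.0, 0.994, 0.111, 0.0]
wrist_force: [-2.3, 3.6, -0.7]
opening: 0.001
grasp_force: 1.2
```

Emit:
apply_moves(
  moves=[
    {"jaw":0,"offset":[0,4.2,0],"rot":[0,0,0]},
    {"jaw":0,"offset":[0,4.2,0],"rot":[0,0,0]},
    {"jaw":0,"offset":[-0.7,4.1,0],"rot":[0,0,0]},
    {"jaw":0,"offset":[-0.8,4.1,0],"rot":[0,0,0]},
    {"jaw":0,"offset":[0,0,0],"rot":[0,0,0]},
  ],
)

```text
time_s: 14.05
eef_pos: [0.5714, 0.2026, 0.0824]
eef_rot: [0.0, 0.994, 0.111, 0.0]
wrist_force: [0.6, 0.2, -0.5]
opening: 0.002
grasp_force: 0.0
```

```bash
python3 wh.py -15; python3 look.py t9.png
```

```text
t 14.05 lane [ 28.4858 143.1427] z 82.42039371833323 yaw 12.752574699131795 tilt [ 0.0006 -0.0007 -1.    ] F [ 0.6  0.2 -0.5] open 0.002 gf 0.0
shift [-2.1229  0.562   2.42  ] rotz 0.05257469913179591 q6 1.4942505867676295
r 49.914649845739795 ang -13.742108377943714 resist 0.2302815182677129 radial 0.5733105583544301
pack 480 ((13.80708122253418, -0.42757415771484375), (60.0177001953125, 59.21999740600586), 0.10220866650342941)
guide 56 ((-22.14478302001953, -0.26416015625), (6.766478538513184, 104.63833618164062), 0.19916018843650818)
blue 366 ((-21.740236282348633, -256.7115478515625), (49.976749420166016, 49.66230392456055), 87.61320495605469)
```

Emit:
apply_moves(
  moves=[
    {"jaw":0,"offset":[-1.4,4.0,0],"rot":[0,0,0]},
    {"jaw":0,"offset":[-1.4,3.9,0],"rot":[0,0,0]},
    {"jaw":0,"offset":[-2.0,3.7,0],"rot":[0,0,0]},
    {"jaw":0,"offset":[-2.2,3.6,0],"rot":[0,0,0]},
    {"jaw":0,"offset":[0,0,0],"rot":[0,0,0]},
  ],
)

```text
time_s: 14.72
eef_pos: [0.5676, 0.1862, 0.0823]
eef_rot: [0.0, 0.994, 0.111, -0.0]
wrist_force: [-0.0, 0.7, -0.2]
opening: -0.005
grasp_force: 0.0
```

```bash
python3 wh.py -35
```

```text
t 14.725 lane [ 21.1485 127.9579] z 82.29337231660045 yaw 12.748925986740408 tilt [-0.0001 -0.0008 -1.    ] F [-0.   0.7 -0.2] open -0.005 gf 0.0
shift [-1.8291  0.4864  2.2942] rotz 0.048925986740409044 q6 1.4675265982747194
r 49.23897072541856 ang -33.31222534556141 resist 0.6182057524193574 radial -0.24403024409404772
```

Emit:
apply_moves(
  moves=[
    {"jaw":0,"offset":[-1.3,1.7,0],"rot":[0,0,0]},
    {"jaw":0,"offset":[-1.3,1.7,0],"rot":[0,0,0]},
    {"jaw":0,"offset":[-1.4,1.6,0],"rot":[0,0,0]},
    {"jaw":0,"offset":[-1.4,1.6,0],"rot":[0,0,0]},
    {"jaw":0,"offset":[0,0,0],"rot":[0,0,0]},
  ],
)

```text
time_s: 15.35
eef_pos: [0.5638, 0.179, 0.0823]
eef_rot: [0.0, 0.994, 0.111, -0.0]
wrist_force: [0.5, 1.5, -0.1]
opening: 0.002
grasp_force: 0.5
```

```bash
python3 wh.py -45; python3 look.py t10.png
```

```text
t 15.35 lane [ 15.839  121.8219] z 82.29763175828938 yaw 12.76262775566226 tilt [-0.0001 -0.0003 -1.    ] F [ 0.5  1.5 -0.1] open 0.002 gf 0.5
shift [-1.8983  0.7602  2.2982] rotz 0.06262775566226075 q6 1.455377027437632
r 48.838773608578734 ang -42.79211625873531 resist 1.5599484466034086 radial -0.32476065268417503
pack 482 ((14.915486335754395, -0.8121337890625), (59.13444137573242, 58.77968215942383), 0.3695876896381378)
guide 47 ((-20.02198600769043, -0.525360107421875), (6.982621192932129, 104.05265808105469), 0.20554964244365692)
blue 376 ((-21.81145668029785, -257.14959716796875), (50.557090759277344, 50.04747772216797), 86.90382385253906)
red spoke 33 [40.7193 55.0292] lane ang 53.50012976519263
```

Emit:
apply_moves(
  moves=[
    {"jaw":0,"offset":[-1.4,1.5,0],"rot":[0,0,0]},
    {"jaw":0,"offset":[-1.5,1.5,0],"rot":[0,0,0]},
    {"jaw":0,"offset":[-1.6,1.4,0],"rot":[0,0,0]},
    {"jaw":0,"offset":[0,0,0],"rot":[0,0,0]},
    {"jaw":0,"offset":[0,0,0],"rot":[0,0,0]},
  ],
)

```text
time_s: 16.02
eef_pos: [0.5603, 0.1737, 0.0822]
eef_rot: [0.0, 0.994, 0.111, -0.0]
wrist_force: [0.7, 0.1, 0.1]
opening: -0.003
grasp_force: 0.2
```

```bash
python3 wh.py -50
```

```text
t 16.025 lane [ 11.2791 117.3663] z 82.24519499279678 yaw 12.764144204454132 tilt [-0.0003 -0.0005 -1.    ] F [0.7 0.1 0.1] open -0.003 gf 0.2
shift [-0.4234 -0.865   2.245 ] rotz 0.06414420445413249 q6 1.4469015279884057
r 48.93546452025768 ang -50.26843792569655 resist 0.5350486357349049 radial 0.4759633886829391
```

Emit:
apply_moves(
  moves=[
    {"jaw":0,"offset":[-1.6,1.3,0],"rot":[0,0,0]},
    {"jaw":0,"offset":[-1.7,1.2,0],"rot":[0,0,0]},
    {"jaw":0,"offset":[-1.7,1.1,0],"rot":[0,0,0]},
    {"jaw":0,"offset":[0,0,0],"rot":[0,0,0]},
    {"jaw":0,"offset":[0,0,0],"rot":[0,0,0]},
  ],
)

```text
time_s: 16.65
eef_pos: [0.5562, 0.1691, 0.0823]
eef_rot: [0.0, 0.994, 0.111, -0.0]
wrist_force: [0.5, -0.6, 0.1]
opening: -0.002
grasp_force: 0.2
```

```bash
python3 wh.py -57; python3 look.py t11.png
```

```text
t 16.65 lane [  6.2905 113.8144] z 82.26150099483358 yaw 12.766118239501791 tilt [-0.0003 -0.0004 -1.    ] F [ 0.5 -0.6  0.1] open -0.002 gf 0.2
shift [-0.1457 -0.9304  2.2612] rotz 0.06611823950179208 q6 1.4395589761632124
r 48.86144260858827 ang -57.44823282704876 resist -0.09795516188628337 radial 0.812569184798912
pack 480 ((16.31036376953125, -0.6305942535400391), (59.15947723388672, 58.5821418762207), 0.41488996148109436)
guide 45 ((-18.682640075683594, -2.199291229248047), (7.1268134117126465, 100.7154769897461), 0.5180819034576416)
blue 376 ((-22.410160064697266, -257.20037841796875), (50.48729705810547, 50.50995635986328), 86.61727905273438)
```

Emit:
apply_moves(
  moves=[
    {"jaw":0,"offset":[-1.8,1.1,0],"rot":[0,0,0]},
    {"jaw":0,"offset":[-1.8,1.0,0],"rot":[0,0,0]},
    {"jaw":0,"offset":[-1.8,0.9,0],"rot":[0,0,0]},
    {"jaw":0,"offset":[0,0,0],"rot":[0,0,0]},
    {"jaw":0,"offset":[0,0,0],"rot":[0,0,0]},
  ],
)

```text
time_s: 17.32
eef_pos: [0.5516, 0.165, 0.0823]
eef_rot: [0.0, 0.994, 0.111, -0.0]
wrist_force: [1.0, 0.7, 1.5]
opening: 0.003
grasp_force: 0.2
```

```bash
python3 wh.py -65; python3 look.py t12.png
```

```text
t 17.325 lane [  0.8457 110.8358] z 82.25214060613649 yaw 12.76881823138966 tilt [-0.0004 -0.0004 -1.    ] F [1.  0.7 1.5] open 0.003 gf 0.2
shift [-0.558  -0.6629  2.2522] rotz 0.06881823138966148 q6 1.4330074906333072
r 48.83669173675782 ang -64.73250488359496 resist 1.1920415882939404 radial 0.03610815924826733
pack 483 ((17.182533264160156, -0.6012077331542969), (58.96400833129883, 59.88356399536133), 89.93212127685547)
guide 37 ((-18.231117248535156, -5.539344787597656), (95.23188781738281, 6.945539951324463), 89.92804718017578)
blue 370 ((-21.664094924926758, -256.94720458984375), (50.032142639160156, 50.60927200317383), 88.73157501220703)
```

Emit:
apply_moves(
  moves=[
    {"jaw":0,"offset":[-1.9,0.8,0],"rot":[0,0,0]},
    {"jaw":0,"offset":[-1.9,0.7,0],"rot":[0,0,0]},
    {"jaw":0,"offset":[-1.9,0.7,0],"rot":[0,0,0]},
    {"jaw":0,"offset":[0,0,0],"rot":[0,0,0]},
    {"jaw":0,"offset":[0,0,0],"rot":[0,0,0]},
  ],
)

```text
time_s: 18.0
eef_pos: [0.548, 0.1626, 0.0827]
eef_rot: [-0.001, 0.994, 0.111, 0.002]
wrist_force: [6.4, 5.3, -3.8]
opening: -0.0
grasp_force: 3.6
```

```bash
python3 wh.py -72; python3 look.py t13.png
```

```text
t 18.0 lane [ -3.1116 109.2679] z 82.67440850062603 yaw 12.746778216711633 tilt [ 0.0035  0.0016 -1.    ] F [ 6.4  5.3 -3.8] open -0.0 gf 3.6
shift [-2.0656 -0.081   2.6667] rotz 0.04677821671163329 q6 1.4277646454061432
r 48.75080328726137 ang -69.73133200389184 resist 8.255503355522336 radial -0.9113412730879551
pack 483 ((17.667470932006836, -0.48557281494140625), (59.1434326171875, 60.52843475341797), 89.77140808105469)
guide 42 ((-17.026647567749023, -6.274585723876953), (8.04110050201416, 93.74331665039062), 1.1075001955032349)
blue 379 ((-21.88037109375, -256.8713684082031), (50.437255859375, 50.13325119018555), 87.15391540527344)
```

Emit:
apply_moves(
  moves=[
    {"jaw":0,"offset":[-1.9,0.6,0],"rot":[0,0,0]},
    {"jaw":0,"offset":[-1.5,0.4,0],"rot":[0,0,0]},
    {"jaw":0,"offset":[0,0,0],"rot":[0,0,0]},
    {"jaw":0,"offset":[0,0,0],"rot":[0,0,0]},
    {"jaw":0,"offset":[0,0,0],"rot":[0,0,0]},
  ],
)

```text
time_s: 18.68
eef_pos: [0.5469, 0.1618, 0.0831]
eef_rot: [-0.001, 0.994, 0.111, 0.004]
wrist_force: [12.8, 9.8, -8.5]
opening: 0.001
grasp_force: 7.3
```

```bash
python3 wh.py -72; python3 look.py t14.png
```

```text
t 18.675 lane [ -4.4113 108.755 ] z 83.0539182559052 yaw 12.721395945987183 tilt [ 0.008   0.0034 -1.    ] F [12.8  9.8 -8.5] open 0.001 gf 7.3
shift [-0.7819 -0.5897  3.0483] rotz 0.02139594598718375 q6 1.4252196991608792
r 48.801739208611856 ang -71.37154249513817 resist 16.021682333778347 radial -1.7724601919940564
pack 481 ((17.714160919189453, -0.8831329345703125), (60.396915435791016, 58.84602355957031), 1.4277229309082031)
guide 42 ((-16.703548431396484, -6.147075653076172), (8.173389434814453, 93.91558074951172), 1.0956310033798218)
blue 372 ((-21.516067504882812, -256.7958984375), (50.043148040771484, 50.54922103881836), 88.06299591064453)
```

Emit:
apply_moves(
  moves=[
    {"jaw":0,"offset":[15,-7,0],"rot":[0,0,0]},
    {"jaw":0,"offset":[14,-13,0],"rot":[0,0,0]},
    {"jaw":0,"offset":[0,0,0],"rot":[0,0,0]},
    {"jaw":0,"offset":[0,0,-40],"rot":[0,0,0]},
    {"jaw":0,"offset":[0,0,-35],"rot":[0,0,0]},
  ],
)

```text
time_s: 19.35
eef_pos: [0.5664, 0.1853, 0.1576]
eef_rot: [0.0, 0.994, 0.111, -0.001]
wrist_force: [0.2, -0.2, 0.2]
opening: 0.006
grasp_force: 0.0
```

Emit:
apply_moves(
  moves=[
    {"jaw":0,"offset":[0,-60,0],"rot":[0,0,0]},
    {"jaw":0,"offset":[0,-60,0],"rot":[0,0,0]},
    {"jaw":0,"offset":[0,-40,0],"rot":[0,0,0]},
    {"jaw":0,"offset":[0,0,0],"rot":[0,0,0]},
    {"jaw":0,"offset":[0,0,0],"rot":[0,0,0]},
  ],
)

```text
time_s: 19.98
eef_pos: [0.5317, 0.3411, 0.1569]
eef_rot: [0.001, 0.994, 0.111, -0.0]
wrist_force: [0.4, 0.8, -0.1]
opening: 0.004
grasp_force: 0.0
```

```bash
python3 wh.py -35; python3 look.py t15.png
```

```text
t 19.975 lane [ 20.1723 286.9406] z 156.89463153014873 yaw 12.776379336989546 tilt [-0.0009 -0.0012 -1.    ] F [ 0.4  0.8 -0.1] open 0.004 gf 0.0
shift [ -0.9817 159.3975  77.0481] rotz 0.07637933698954669 q6 1.7312144014743307
r 137.9207751731593 ang 73.06594943942459 resist -0.2982540467606249 radial 0.8059912544946864
pack 483 ((17.803157806396484, -0.5265884399414062), (60.47735595703125, 59.264564514160156), 0.6518934369087219)
guide 61 ((-17.64867401123047, -0.47348785400390625), (7.321507453918457, 104.14615631103516), 0.6017497777938843)
blue 370 ((-21.672452926635742, -257.2831726074219), (50.599822998046875, 49.70816421508789), 86.934326171875)
red spoke 103 [42.2941 25.8427] lane ang 31.425866137703064
```

View pics/t15.png

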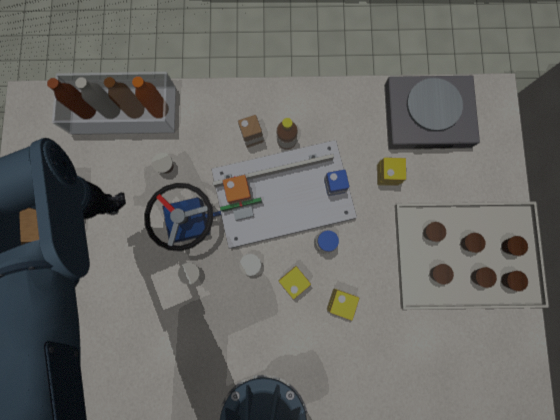

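Emit:
apply_moves(
  moves=[
    {"jaw":0,"offset":[-1,60,0],"rot":[0,0,0]},
    {"jaw":0,"offset":[0,60,0],"rot":[0,0,0]},
    {"jaw":0,"offset":[0,39.5,0],"rot":[0,0,0]},
    {"jaw":0,"offset":[0,0,0],"rot":[0,0,0]},
    {"jaw":0,"offset":[0,0,10],"rot":[0,0,0]},
  ],
)

```text
time_s: 20.65
eef_pos: [0.5671, 0.1855, 0.1479]
eef_rot: [-0.0, 0.994, 0.11, 0.001]
wrist_force: [-0.7, 0.3, 0.2]
opening: -0.001
grasp_force: 0.0
```

```bash
python3 wh.py -35
```

```text
t 20.65 lane [ 20.5009 127.4312] z 147.85620996667626 yaw 12.64806793437551 tilt [ 0.0018  0.0005 -1.    ] F [-0.7  0.3  0.2] open -0.001 gf 0.0
shift [-1.3056 -0.032  67.8539] rotz -0.05193206562448971 q6 1.4672517660970952
r 48.99350750646944 ang -34.242915829638946 resist 0.018927426617746428 radial -0.7893186077405453
```

Emit:
apply_moves(
  moves=[
    {"jaw":0,"offset":[-1,0,25],"rot":[0,0,0]},
    {"jaw":0,"offset":[0,0,25],"rot":[0,0,0]},
    {"jaw":0,"offset":[0,0,16],"rot":[0,0,0]},
    {"jaw":0,"offset":[7.1,-15.1,0],"rot":[0,0,0]},
    {"jaw":0,"offset":[1.4,-16.6,0],"rot":[0,0,0]},
  ],
)

```text
time_s: 21.28
eef_pos: [0.5677, 0.2202, 0.0822]
eef_rot: [0.0, 0.994, 0.111, 0.001]
wrist_force: [1.7, -12.4, -0.5]
opening: -0.001
grasp_force: 4.5
```

Emit:
apply_moves(
  moves=[
    {"jaw":0,"offset":[-1.4,-8.2,0],"rot":[0,0,0]},
    {"jaw":0,"offset":[-4.8,-11.6,0],"rot":[0,0,0]},
    {"jaw":0,"offset":[-7.7,-9.9,0],"rot":[0,0,0]},
    {"jaw":0,"offset":[-9.9,-7.7,0],"rot":[0,0,0]},
    {"jaw":0,"offset":[-11.6,-4.8,0],"rot":[0,0,0]},
  ],
)

```text
time_s: 21.9
eef_pos: [0.5223, 0.2526, 0.0816]
eef_rot: [-0.0, 0.994, 0.111, 0.001]
wrist_force: [3.6, -0.5, 1.1]
opening: 0.001
grasp_force: 1.2
```

Emit:
apply_moves(
  moves=[
    {"jaw":0,"offset":[-8.2,-1.4,0],"rot":[0,0,0]},
    {"jaw":0,"offset":[0,0,0],"rot":[0,0,0]},
    {"jaw":0,"offset":[0,0,0],"rot":[0,0,0]},
    {"jaw":0,"offset":[0,0,0],"rot":[0,0,0]},
    {"jaw":0,"offset":[0,0,0],"rot":[0,0,0]},
  ],
)

```text
time_s: 22.52
eef_pos: [0.5146, 0.2517, 0.0811]
eef_rot: [-0.0, 0.994, 0.111, -0.0]
wrist_force: [0.2, 1.9, -0.7]
opening: 0.003
grasp_force: 0.0
```

```bash
python3 wh.py 85; python3 look.py t16.png
```

```text
t 22.525 lane [-16.186  203.5366] z 81.14251108150789 yaw 12.748800783270976 tilt [-0.0003  0.     -1.    ] F [ 0.2  1.9 -0.7] open 0.003 gf 0.0
shift [0.3693 0.7197 1.1423] rotz 0.04880078327097692 q6 1.595959229673595
r 48.686261430343855 ang 85.50696980779273 resist -0.44051445504562997 radial 1.8614525304012257
pack 480 ((17.330289840698242, -0.7804965972900391), (59.2160758972168, 58.89566421508789), 0.8013355731964111)
guide 97 ((-24.35852813720703, 0.47381591796875), (7.578068733215332, 104.84555053710938), 0.1068367287516594)
blue 371 ((-21.653676986694336, -257.32855224609375), (50.47645568847656, 50.539337158203125), 87.23477935791016)
red spoke 110 [-17.3029  45.2758] lane ang 110.91520851021802
```

Emit:
apply_moves(
  moves=[
    {"jaw":0,"offset":[-3,-0.1,0],"rot":[0,0,0]},
    {"jaw":0,"offset":[-3,0,0],"rot":[0,0,0]},
    {"jaw":0,"offset":[-2.8,0.2,0],"rot":[0,0,0]},
    {"jaw":0,"offset":[0,0,0],"rot":[0,0,0]},
    {"jaw":0,"offset":[0,0,0],"rot":[0,0,0]},
  ],
)

```text
time_s: 23.2
eef_pos: [0.5057, 0.2498, 0.0813]
eef_rot: [-0.0, 0.994, 0.111, -0.0]
wrist_force: [0.5, 0.6, 0.4]
opening: 0.002
grasp_force: 0.4
```

Emit:
apply_moves(
  moves=[
    {"jaw":0,"offset":[10,-1,0],"rot":[0,0,0]},
    {"jaw":0,"offset":[10,3,0],"rot":[0,0,0]},
    {"jaw":0,"offset":[0,0,0],"rot":[0,0,0]},
    {"jaw":0,"offset":[0,0,-40],"rot":[0,0,0]},
    {"jaw":0,"offset":[0,0,-40],"rot":[0,0,0]},
  ],
)

```text
time_s: 23.82
eef_pos: [0.5252, 0.2519, 0.1613]
eef_rot: [0.0, 0.994, 0.111, -0.001]
wrist_force: [0.3, -0.3, -0.9]
opening: -0.002
grasp_force: 0.0
```

Emit:
apply_moves(
  moves=[
    {"jaw":0,"offset":[0,-20,-40],"rot":[0,0,0]},
    {"jaw":0,"offset":[0,-40,-10],"rot":[0,0,0]},
    {"jaw":0,"offset":[0,-40,0],"rot":[0,0,0]},
    {"jaw":0,"offset":[0,0,0],"rot":[0,0,0]},
    {"jaw":0,"offset":[0,0,0],"rot":[0,0,0]},
  ],
)

```text
time_s: 24.45
eef_pos: [0.5035, 0.3493, 0.2108]
eef_rot: [0.0, 0.994, 0.111, -0.0]
wrist_force: [-0.6, 0.1, -0.3]
opening: -0.005
grasp_force: 0.0
```

```bash
python3 wh.py 85; python3 look.py t17.png; python3 -c "
from h import *
shot('scene','s17.png')"
```

```text
t 24.45 lane [ -5.4951 301.1977] z 210.7914920845979 yaw 12.792523065753691 tilt [-0.0008 -0.0008 -1.    ] F [-0.6  0.1 -0.3] open -0.005 gf 0.0
shift [-10.3505  98.2808 130.864 ] rotz 0.09252306575369218 q6 1.7609538772238398
r 146.91547012816767 ang 84.3339856938403 resist 0.574489536908097 radial 0.13954797686656686
pack 482 ((17.19146728515625, -0.9926109313964844), (59.3154296875, 59.162296295166016), 1.958227276802063)
guide 94 ((-24.79938316345215, 0.3792533874511719), (7.9527058601379395, 104.67522430419922), 0.36648812890052795)
blue 370 ((-21.737018585205078, -257.1705017089844), (49.85738754272461, 49.91899490356445), 87.75695037841797)
red spoke 109 [-23.1084  41.2065] lane ang 119.28351964145521
```

View pics/s17.png

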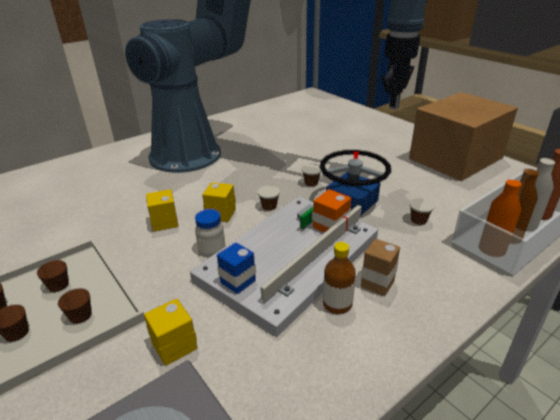

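The wheel is 88° back from the stop, the guide has opened about 7.2 mm, and the pack stands square in the lane. The gripper is clear of everything, so I'm handing in.

```bash
python3 -c "
from bench import ctrl
print(ctrl.hand_in())"
```

```text
the job is handed in; nothing more can be done
None
```

The job is handed in, with no verdict shown: I slid the orange pack between the red marks, pinched it to the stop (16 N felt at the wheel), backed the wheel off about 88°, and left it square within 1–2° at about 25 of the 72 s.

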